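Slide the slate plant label out over the end of the ledge

TASK

Push the slate label plate along the plank ledge, towards the end where the bamboo stake with the green clip stands, until the leading green-painted third of the plate sticks out past the end of the ledge, so that its edge is free for the clip later. Push it with the fingertips only: it stays lying flat and about square along the ledge, is never lifted or pinched up, and must not fall off; leave the stake and everything else where they stand, and finish with the hand clear.

Things in the scene. Friction and masses are not known exactly. Their poses are not given: they have to be found in the camera images.
- ledge: Light wooden plank ledge fixed to the bench on two dark blocks: 120 mm across (its x), 320 mm long (its y), flat top 60 mm above the bench; both ends, at y = +160 and -160 mm, are open and nothing stands on it but the plate. Origin: centre of its footprint, on the bench; z up. It may be turned up to 0.4 rad.
- label_plate: Loose dark grey slate plate lying flat on the ledge, 70 mm across (its x), 120 mm long (its y), 6 mm thick, about 140 g; the 40 mm at each end of its top are painted green, the middle 40 mm are bare. It lies within 35 mm of the middle of the ledge's length, turned up to 0.15 rad from it. Origin: centre of its underside; z up. It slides on the ledge by friction (a newton or two).
- clip_stake: Bamboo stake, 10 mm thick and 210 mm high, upright in a loose round concrete foot (68 mm diameter, 25 mm high), with a green spring clip on it at 155 mm height. It stands on the bench about 110 mm beyond one end of the ledge, 20 to 70 mm to the far (+x) side of the ledge's centre line; which end varies. Origin: centre of the foot's underside.
- glazed_pot: Loose blue glazed pot, mug-sized, 82 mm diameter, 90 mm high, on the bench beyond the other end of the ledge. Origin: centre of its underside. Leave alone.
- clay_pot: Loose terracotta pot, 90 mm diameter, 80 mm high, on the bench behind the ledge. Origin: centre of its underside. Leave alone.
- seed_jar: Loose jar, 56 mm diameter, 80 mm high, on the bench between robot and ledge. Origin: centre of its underside. Leave alone.
- trowel: Loose aluminium trowel with a wooden handle lying on the bench behind the ledge, 255 mm long along its x (blade to +x), 66 mm wide, 24 mm high. Origin: near the root of the blade, on the bench. Leave alone.
- soil_scoop: Loose small grey plastic scoop lying on the bench between robot and ledge, 165 mm long along its x (handle to -x), 60 mm wide, 35 mm high. Origin: near the back wall of its trough, on the bench. Leave alone.
Not all that is in view belongs to the job. There is more than one size of the label_plate; the one meant has the size given above.

How it is judged (in metres and radians):
At the end, for the whole second after the job is handed in: The plate lies flat and still on the ledge, overhanging the end on the stake's side by 40 mm give or take 12 mm (measured at its middle), within 0.2 rad of square along the ledge and within 30 mm of the ledge's centre line (((y of clip_stake in the frame of ledge above 0 m and y of label_plate in the frame of ledge between 0.128 and 0.152 m) or (y of clip_stake in the frame of ledge below 0 m and y of label_plate in the frame of ledge between -0.152 and -0.128 m)) and x of label_plate in the frame of ledge between -0.03 and 0.03 m and angle between the y axis of label_plate and the y axis of ledge, either way round below 0.2 rad and angle between label_plate's own z axis and vertical below 0.05 rad and height (world z) of label_plate between 0.055 and 0.065 m and linear speed of label_plate below 0.01 m/s); the robot touches nothing.
It fails at once if the plate is lifted off the ledge (height (world z) of label_plate above 0.072 m).
It fails at once if the plate is tipped up (angle between label_plate's own z axis and vertical above 0.2 rad).
It fails at once if the plate falls off the ledge (height (world z) of label_plate below 0.045 m).
It fails at once if the bamboo stake with the clip is knocked or shifted by more than 15 mm (distance of clip_stake from where it was at the start of the episode above 0.015 m).
It fails at once if a bystander (pot, jar, trowel, scoop) is knocked or shifted by more than 15 mm (distance of any of glazed_pot, clay_pot, seed_jar, trowel, soil_scoop from where it was at the start of the episode above 0.015 m).
It also fails if it takes over 43 s, if anything falls off the work surface, if the arm or the gripper's body presses on something with over 40 N, if the wrist force passes 120 N, or if a joint passes its speed limit or range.

ROBOT

A 6-joint arm with a two-finger parallel gripper is mounted at the origin on the work surface. World frame = base frame: x ahead of the robot, y to its left, z up, the work surface at z = 0. Lengths are in mm, angles in rad, forces in N, time in s.
With the tool pointing down it reaches from about 250 to 725 mm from the base axis. Payload 9.7 kg.
Tool frame: the origin (TCP) lies at the very end of the fingers, on their centre line; the grasp point (between the pads) lies 19 mm behind it; z points along the fingers, y is the line along which they close (so a half turn about z gives the same grasp; the last joint's range is limited). The gripper opens to 85 mm and grips with 20 to 120 N. Pads are 22 mm wide; open, the fingers measure 114 mm over their backs; the gripper's body (76 mm by 85 mm) begins 54 mm behind the grasp point. The pads swing forward as they close: fully open they stand 13 mm farther back than shut.
Start: joints at [1.32, 0.087, 0.176, 1.66, 0, 1.571], TCP at [136.496, 532.79, 205.084] pointing down, gripper open.
Joint ranges: [-3.13, 3.13], [-0.85, 1.81], [-1.15, 1.24], [-2.2, 2.28], [-1.44, 1.52], [-3.14, 3.14]. Speed limits (rad/s): [2.22, 2.22, 2.57, 3.14, 3.14, 3.14].

INTERFACE

Orientations are given as a 3x3 rotation matrix whose columns are the frame's x, y, z axes.
In Python, from cell import monitor, viewer, job, models gives the robot as it stands. The module is installed in compiled form; this text tells all that it offers.
- The arm moves only by the tool carry_out, never from a script. Its argument "moves" is a list of rows, each a list of 6 numbers: the shift along the tool's x, y, z in mm, then the turn, a rotation vector about the tool's x, y, z in degrees. In form: [[x, y, z, rx, ry, rz], ...]. A call has 1 to 5 rows; each row is the pose to reach, as a shift and turn from the pose commanded when the call began, along the tool's axes at that moment; what a row does not reach only later rows make up. A row lasts 1/12 s, in which the tool goes at most 41.7 mm and 7.16 degrees, less where a joint would pass 70% of its speed; a pose out of reach is approached as far as the arm can. A call with a gripper value outside its range is refused whole. "grip" is the finger opening in mm, from 0 to 85.4, set as the call begins (left out, the last holds). The fingers move at their own pace and stop on an object; "squeeze" is the grip in N (left out, the last holds). Time passes only in rows, so rows that repeat a pose let the fingers close. It gives the time, the measured TCP pose, the force, the opening and the grip force at its end, in the units of the state.
- monitor.state(): the state, without advancing time (a new reading comes with each control period).
- viewer.read_camera(name): name is "scene" or "top"; returns a dict with "frame" (384x512x3 uint8, blue, green, red), "camera_matrix" (3x3 intrinsics, pixels), "world_from_camera" (4x4, takes a point from camera to world coordinates). Camera axes: x right, y down, z forward; pixel columns grow to the right and rows downward; lengths in mm; the calibration is good to about 2 mm. A picture is of the moment at which its call begins. There is no depth.
- job.finish_job(): hands the job in; it is judged then, once.
Trained networks look in the newest picture that a camera, given by its name, has taken for a name from the list of things; names that differ only in an ending like _2 or _b are one class to them, and where a whole thing is asked for, a point or a joint stands for the part that bears it (a point fixed in the world has none). Each returns a list of dicts, best first, with "conf" (0 to 1); they miss things now and then, are a little off and sometimes report something else, mostly with a low value. They report only what shows in the picture. A call takes as long as a camera call. They do not tell look-alikes from the thing itself.
- models.trace(camera, thing): "region" (384x512 bool, what is visible of it) and "xy" ([column, row] in pixels, amid what is visible of it).
- models.place_of(camera, thing): "xy" ([column, row] in pixels: a listed point, or the origin of a listed thing).
The state is a dict: "clock": time; "joint_positions": joint angles; "joint_velocities": joint speeds; "effort": joint torques, N m; "ee_pos": TCP position; "tool_rot": TCP orientation; "wrist_force": force on the tool from outside, world axes, zero at the start; "moment": the same for the moment, N m; "grip_width": opening from 0.0 (shut) to 1.0 (fully open); "grip_force": force on a finger pad.
Only numpy, scipy, OpenCV 4.12 (cv2) and the standard library are available. Lean on these libraries where they do the work, as an engineer would, in place of code of your own. Each camera call takes 0.05 s, during which the arm holds its last target. There are 200 camera calls.

## Working session

There is one attempt and no reset: what is moved stays moved. The work goes in short steps, Python scripts to look and compute and a tool call to move; the robot and the scene stay as the last step left them, time stands still between calls to the robot, and variables do not carry over. Pictures are saved under pics/ and viewed, at most 10 in all, crops included, and the job is handed in when it is done.

Besides the shell and the picture viewer there is one more tool, called as name(argument=value, ...), one argument or row to a line, values as JSON. carry_out: Moves the arm, as the interface text tells. Its arguments: {"type":"object","properties":{"moves":{"type":"array","items":{"type":"array","items":{"type":"number"}}},"grip":{"type":"number"},"squeeze":{"type":"number"}},"required":["moves"]}

```bash
mkdir -p pics
python3 - <<'E'
from cell import monitor, viewer, job, models
import cv2,numpy as np
s=monitor.state();print(s['clock'],s['ee_pos'],s['tool_rot'],s['grip_width'])
for c in ['scene','top']:
    r=viewer.read_camera(c);cv2.imwrite(f'pics/{c}0.png',r['frame'])
    np.savez(f'{c}.npz',K=r['camera_matrix'],T=r['world_from_camera'])
    print(c,r['world_from_camera'][:3,3].round())
    for t in ['ledge','label_plate','clip_stake','glazed_pot','clay_pot','seed_jar','trowel','soil_scoop']:
        print(t,[(round(d['conf'],2),np.round(d['xy'],1).tolist()) for d in models.place_of(c,t)])
E
```

```text
0.0 [136.42353367 532.52659874 204.39149244] [[-9.68727540e-01  2.48126697e-01 -3.09129960e-04]
 [ 2.48126889e-01  9.68726673e-01 -1.29616685e-03]
 [-2.21511630e-05 -1.33233598e-03 -9.99999112e-01]] 1.0055547444893351
scene [1049. -263.  933.]
ledge [(0.9, [247.6, 205.2]), (0.52, [271.9, 156.2])]
label_plate [(0.87, [244.6, 195.8]), (0.75, [129.5, 175.4]), (0.71, [218.6, 127.9])]
clip_stake [(0.66, [357.6, 200.3])]
glazed_pot []
clay_pot [(0.79, [207.1, 277.1])]
seed_jar [(0.61, [196.8, 174.8])]
trowel [(0.63, [300.1, 256.2])]
soil_scoop [(0.93, [272.6, 158.3])]
top [530.  49. 913.]
ledge [(0.82, [247.8, 188.5])]
label_plate [(0.83, [221.9, 290.6]), (0.62, [337.0, 291.3]), (0.58, [256.0, 186.2])]
clip_stake [(0.96, [157.3, 130.1]), (0.62, [248.1, 186.0]), (0.46, [192.8, 221.6])]
glazed_pot [(0.57, [351.5, 214.1])]
clay_pot [(0.75, [321.3, 148.1])]
seed_jar [(0.78, [273.4, 244.5]), (0.4, [194.8, 224.7])]
trowel [(0.71, [239.4, 112.8])]
soil_scoop [(0.68, [195.7, 220.6])]
```

View pics/top0.png

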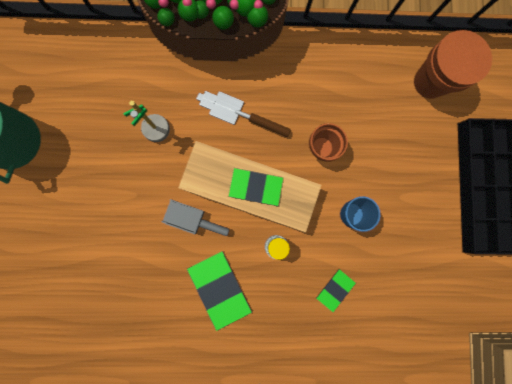

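View pics/scene0.png

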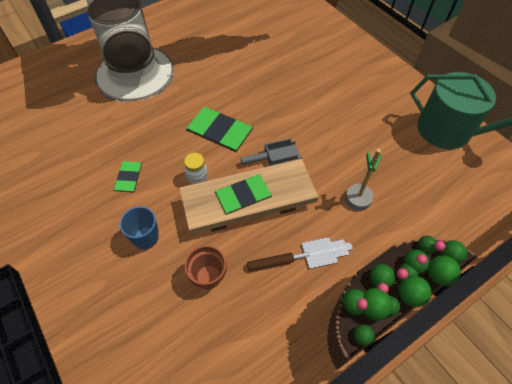

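The top view shows the ledge with its plate at about (256,187), its left end near (188,168) facing the stake foot at (155,127), and the glazed pot at (361,214) beyond the right end. The two plates lying on the bench, at (220,290) and (337,290), are decoys. Next I measure the poses.

```bash
cat > h.py <<'E'
from cell import monitor, viewer, job, models
import cv2,numpy as np
def ray(c,uv,z):
    d=np.load(f'{c}.npz');K,T=d['K'],d['T']
    uv=np.atleast_2d(np.asarray(uv,float))
    p=(np.linalg.inv(K)@np.c_[uv,np.ones(len(uv))].T)
    p=T[:3,:3]@p; o=T[:3,3:4]
    return (o+p*((z-o[2])/p[2]))[:2].T
def rect(c,m,z):
    cs,_=cv2.findContours(m.astype(np.uint8),cv2.RETR_EXTERNAL,cv2.CHAIN_APPROX_NONE)
    k=max(cs,key=cv2.contourArea)[:,0]
    w=ray(c,k,z)
    (cx,cy),_,_=r=cv2.minAreaRect(w.astype(np.float32))
    b=cv2.boxPoints(r); e=[b[1]-b[0],b[2]-b[1]]; e.sort(key=np.linalg.norm)
    a=e[1]*np.sign(e[1][1])
    return np.array([cx,cy]).round(1),[round(float(np.linalg.norm(x)),1) for x in e],round(float(np.arctan2(-a[0],a[1])),3)
def greens(c,near,z=66):
    """green patches of the plate nearest the pixel: mean, rect on plane z"""
    f=viewer.read_camera(c)['frame'].astype(int)
    m=((f[...,1]>150)&(f[...,0]<110)&(f[...,2]<110)).astype(np.uint8)
    w=np.zeros_like(m);u,v=map(int,near);w[v-40:v+40,u-50:u+50]=1;m*=w
    n,l,s,ce=cv2.connectedComponentsWithStats(m)
    i=np.argsort(-s[1:,4])[:2]+1
    g=ray(c,ce[i],z);d=g[0]-g[1];d*=np.sign(d[1])
    pts=np.argwhere(np.isin(l,i))[:,::-1]
    R=cv2.minAreaRect(ray(c,pts,z).astype(np.float32))
    return g.mean(0).round(1),round(float(np.linalg.norm(d)),1),round(float(np.arctan2(-d[0],d[1])),3),s[i,4],np.round(R[0],1),np.round(R[1],1)
E
python3 - <<'E'
from h import *
for c,pl in [('top',(256,187)),('scene',(244,195))]:
    print(c,'greens',*greens(c,pl))
    for t,z in [('ledge',60),('label_plate',66)]:
        for d in models.trace(c,t): print(t,round(d['conf'],2),np.round(d['xy']),*rect(c,d['region'],z))
T=dict(clip_stake=0,glazed_pot=0,clay_pot=0,seed_jar=0,trowel=0,soil_scoop=0)
for c in ['top','scene']:
    for t in T:
        for d in models.place_of(c,t)[:1]: print(c,t,ray(c,d['xy'],0).round())
# ledge corners in top by colour
print('corners',ray('top',[[195,143],[181,186],[321,185],[307,230]],60).round())
E
```

```text
top greens [605.5  14.7] 79.5 -0.176 [475 468] [605.5  14.6] [119.   67.7]
ledge 0.95 [227. 184.] [607.1  28.3] [123.4, 322.2] -0.323
label_plate 0.98 [221. 292.] [365.5  95.9] [89.9, 156.4] -1.096
label_plate 0.97 [337. 289.] [ 366.1 -175.6] [51.5, 87.3] 0.883
label_plate 0.93 [259. 185.] [604.9  14.1] [71.9, 120.2] -0.182
scene greens [604.4  16.2] 79.9 -0.177 [379 356] [603.5  16.4] [117.7  67.3]
ledge 0.78 [258. 203.] [614.6  25.4] [141.5, 323.5] -0.319
label_plate 0.81 [217. 130.] [397.3  79. ] [100.1, 159.8] -1.118
label_plate 0.8 [130. 177.] [ 399.1 -194.4] [51.6, 89.7] 0.905
label_plate 0.69 [243. 193.] [605.5  15.8] [73.0, 120.6] -0.176
label_plate 0.27 [316. 255.] [811.8  29.4] [62.2, 240.2] -0.395
top clip_stake [[759. 268.]]
top glazed_pot [[ 542. -235.]]
top clay_pot [[ 707. -158.]]
top seed_jar [[461. -43.]]
top trowel [[522. 169.]]
top soil_scoop [[517. 161.]]
scene clip_stake [[759. 279.]]
scene glazed_pot [[ 535. -240.]]
scene clay_pot [[ 711. -158.]]
scene seed_jar [[458. -42.]]
scene trowel [[805.  58.]]
scene soil_scoop [[523. 165.]]
corners [[ 709.  161.]
 [ 605.  191.]
 [ 612. -143.]
 [ 505. -109.]]
```

The stake is at the ledge's +y end. The ledge centre is about (607,28) and its y axis is (0.317,0.949). The plate sits at ledge y of about -13 and is turned about 0.145 rad, so it needs pushing by about 153 mm. I'll push with the closed fingertips from behind its trailing end.

```bash
cat >> h.py <<'E'
from scipy.spatial.transform import Rotation as R
C=np.array([607,28.]);Y=np.array([.317,.949]);Y/=np.linalg.norm(Y);X=np.array([Y[1],-Y[0]])
def led(p): return np.array([(p-C)@X,(p-C)@Y]).round(1)
def go(lx,ly,z):
    s=monitor.state();A=np.array(s['tool_rot'])
    B=np.c_[np.r_[Y,0],np.r_[X,0],[0,0,-1]]
    p=np.r_[C+lx*X+ly*Y,z]
    q=np.array(s['ee_pos'])
    print('clock',round(s['clock'],2),'led',led(q[:2]),'z',round(q[2],1),'F',np.round(s['wrist_force'],1),'grip',round(s['grip_width'],2))
    print('shift',(A.T@(p-q)).round(1),'turn',np.degrees(R.from_matrix(A.T@B).as_rotvec()).round(1))
E
python3 -c "
from h import *
go(2.6,-102,150)
print(led(np.array([759,273])),led(np.array([605,15.3])),led(np.array([461,-43])))"
```

```text
clock 1.8 led [-606.2  329.7] z 205.1 F [-0.2 -0.3  0.1] grip 1.0
shift [-576.4 -474.1   55.1] turn [-0.   0.  94.1]
[ 66.5 280.5] [  2.1 -12.7] [-116.  -113.6]
```

carry_out(
  moves=[
    [-31,-26,0,0,0,6],
    [-62,-52,0,0,0,12],
    [-93,-78,0,0,0,19],
    [-124,-104,0,0,0,26],
    [-155,-130,0,0,0,33],
  ],
  grip=0,
)

```text
clock: 2.22
ee_pos: [254.9, 366.8, 205.1]
tool_rot: [[-0.673, 0.739, 0.0], [0.739, 0.673, 0.0], [0.0, 0.0, -1.0]]
wrist_force: [0.3, -0.3, 0.5]
grip_width: 0.298
grip_force: 0.0
```

```bash
python3 -c "
from h import *
go(2.6,-102,150)"
```

```text
clock 2.22 led [-441.3  209.8] z 205.1 F [ 0.3 -0.3  0.5] grip 0.3
shift [-539.6  -55.6   55.1] turn [ 0.  -0.  60.8]
```

carry_out(
  moves=[
    [-41,-4,4,0,0,6],
    [-82,-8,8,0,0,12],
    [-123,-12,12,0,0,19],
    [-164,-16,16,0,0,26],
    [-205,-20,20,0,0,33],
  ],
)

```text
clock: 2.63
ee_pos: [379.3, 202.2, 185.2]
tool_rot: [[-0.161, 0.987, 0.001], [0.987, 0.161, 0.0], [0.0, 0.001, -1.0]]
wrist_force: [0.2, 0.5, 0.5]
grip_width: 0.004
grip_force: 0.0
```

```bash
python3 -c "
from h import *
go(2.6,-102,150)"
```

```text
clock 2.63 led [-271.2   93.1] z 185.2 F [0.2 0.5 0.5] grip 0.0
shift [-300.2  151.4   35.3] turn [ 0.  -0.  27.8]
```

carry_out(
  moves=[
    [-36,18,4,0,0,6],
    [-72,36,8,0,0,12],
    [-108,54,12,0,0,18],
    [-144,72,16,0,0,24],
    [-180,90,20,0,0,27.8],
  ],
)

```text
clock: 3.05
ee_pos: [498.2, 39.6, 165.1]
tool_rot: [[0.318, 0.948, 0.001], [0.948, -0.318, 0.0], [0.0, 0.001, -1.0]]
wrist_force: [0.7, 1.3, -0.3]
grip_width: 0.002
grip_force: 0.0
```

```bash
python3 -c "
from h import *
go(2.6,-102,150)"
```

```text
clock 3.05 led [-106.8  -23.5] z 165.1 F [ 0.7  1.3 -0.3] grip 0.0
shift [-78.4 109.5  15.2] turn [ 0. -0. -0.]
```

carry_out(
  moves=[
    [-20,28,4,0,0,0],
    [-40,56,8,0,0,0],
    [-60,84,12,0,0,0],
    [-78.5,109.5,15,0,0,0],
    [-78.5,109.5,15,0,0,0],
  ],
)

```text
clock: 3.47
ee_pos: [578.7, -71.2, 148.1]
tool_rot: [[0.315, 0.949, -0.001], [0.949, -0.315, -0.001], [-0.001, -0.001, -1.0]]
wrist_force: [0.9, -0.6, 0.5]
grip_width: 0.002
grip_force: 0.0
```

carry_out(
  moves=[
    [0,0,25,0,0,0],
    [0,0,50,0,0,0],
    [0,0,70,0,0,0],
    [0,0,80,0,0,0],
    [0,0,80,0,0,0],
  ],
)

```text
clock: 3.88
ee_pos: [575.5, -66.8, 67.7]
tool_rot: [[0.312, 0.95, -0.004], [0.95, -0.312, 0.0], [-0.001, -0.004, -1.0]]
wrist_force: [0.3, -0.1, -0.8]
grip_width: -0.0
grip_force: 0.0
```

```bash
python3 -c "
from h import *
go(2.6,-102,62.8)
f=viewer.read_camera('scene')['frame'];cv2.imwrite('pics/s1.png',cv2.resize(f[120:280,140:380],None,fx=3,fy=3))"
```

```text
clock 3.88 led [  0.1 -99.9] z 67.7 F [ 0.3 -0.1 -0.8] grip -0.0
shift [-2.1  2.5  4.9] turn [-0.2  0.   0.3]
```

View pics/s1.png

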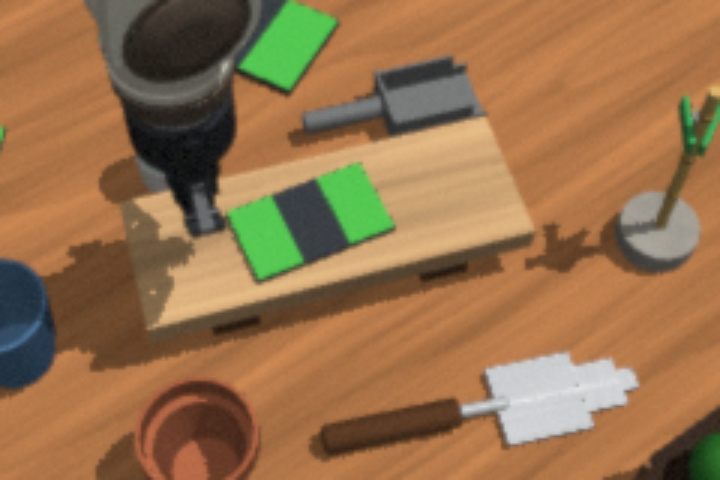

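The crop shows the closed fingertips at about (205,225), just behind the plate's trailing edge and roughly in line with its middle. The plate is undisturbed.

carry_out(
  moves=[
    [0,0,2,0,0,0],
    [0,0,3.5,0,0,0],
    [0,0,5,0,0,0],
    [0,0,5,0,0,0],
    [0,0,5,0,0,0],
  ],
)

```text
clock: 4.35
ee_pos: [577.1, -67.1, 65.6]
tool_rot: [[0.312, 0.95, 0.001], [0.95, -0.312, -0.0], [0.0, 0.001, -1.0]]
wrist_force: [0.3, 0.0, 0.5]
grip_width: 0.001
grip_force: 0.0
```

```bash
python3 -c "
from h import *
go(2,-60,62.8)"
```

```text
clock 4.35 led [  1.8 -99.7] z 65.6 F [0.3 0.  0.5] grip 0.0
shift [39.7  0.4  2.8] turn [ 0.  -0.   0.3]
```

carry_out(
  moves=[
    [0,0,1.5,0,0,0.3],
    [0,0,2.7,0,0,0.3],
    [0,0,2.7,0,0,0.3],
    [3,0,2.7,0,0,0.3],
    [6,0,2.7,0,0,0.3],
  ],
)

```text
clock: 4.77
ee_pos: [578.8, -61.3, 62.4]
tool_rot: [[0.317, 0.948, -0.0], [0.948, -0.317, 0.0], [0.0, -0.0, -1.0]]
wrist_force: [1.1, 0.5, 0.1]
grip_width: 0.005
grip_force: 0.0
```

carry_out(
  moves=[
    [5,0,0,0,0,0],
    [10,0,0,0,0,0],
    [15,0,0,0,0,0],
    [20,0,0,0,0,0],
    [25,0,0,0,0,0],
  ],
)

```text
clock: 5.18
ee_pos: [586.9, -37.0, 62.4]
tool_rot: [[0.317, 0.949, -0.0], [0.949, -0.317, 0.0], [0.0, -0.0, -1.0]]
wrist_force: [-0.1, -0.2, -0.2]
grip_width: -0.004
grip_force: 0.0
```

```bash
python3 -c "
from h import *
go(2,-40,62.8)
for c,n in [('top',(250,186)),('scene',(248,193))]:
  g=greens(c,n);print(led(g[0]),led(g[4]),*g[1:]); 
f=viewer.read_camera('scene')['frame'];cv2.imwrite('pics/s2.png',cv2.resize(f[120:280,140:380],None,fx=3,fy=3))"
```

```text
clock 5.18 led [  1.5 -68. ] z 62.4 F [-0.1 -0.2 -0.2] grip -0.0
shift [28.   0.5 -0.4] turn [-0. -0.  0.]
[-7.9 -7. ] [1.3 1.4] 67.8 -0.469 [466  45] [608.7  28.9] [89.9 67.6]
[  5.5 -10.8] [  0.6 -12.2] 79.1 -0.07 [356 277] [603.7  16.2] [117.4  67.6]
```

View pics/s2.png

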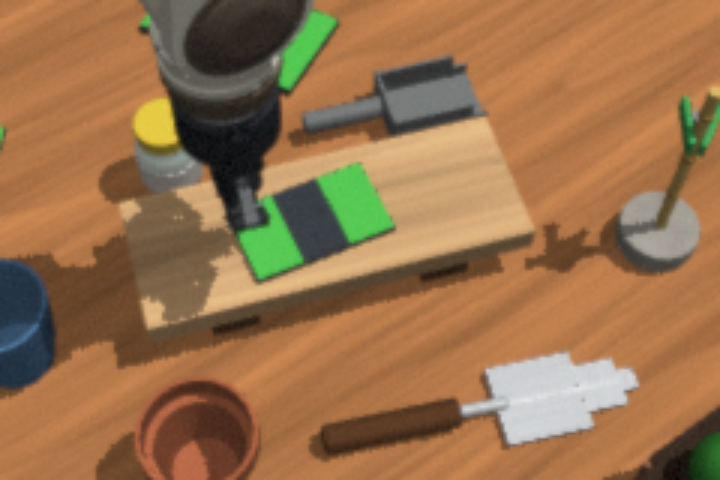

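```bash
python3 -c "
from h import *
s=monitor.state();p=np.array(s['ee_pos'])
for c in ['scene','top']:
  d=np.load(c+'.npz');K,T=d['K'],d['T'];W=np.linalg.inv(T)
  for q in [p,p+[0,0,10],p+[0,0,40],p+np.r_[Y*11,0],p-np.r_[Y*11,0]]:
    v=K@(W@np.r_[q,1])[:3];print(c,(v[:2]/v[2]).round(1),'crop',((v[:2]/v[2]-[140,120])*3).round() if c=='scene' else '')
f=viewer.read_camera('top')['frame'];cv2.imwrite('pics/t2.png',cv2.resize(f[120:250,160:340],None,fx=4,fy=4))
"
```

```text
scene [220.8 199.2] crop [242. 238.]
scene [220.5 197.1] crop [242. 231.]
scene [219.7 190.6] crop [239. 212.]
scene [225.2 198.1] crop [256. 234.]
scene [216.4 200.3] crop [229. 241.]
top [277.3 194.9] crop 
top [277.7 194.7] crop 
top [279.1 193.8] crop 
top [272.9 193.4] crop 
top [281.6 196.5] crop
```

View pics/t2.png

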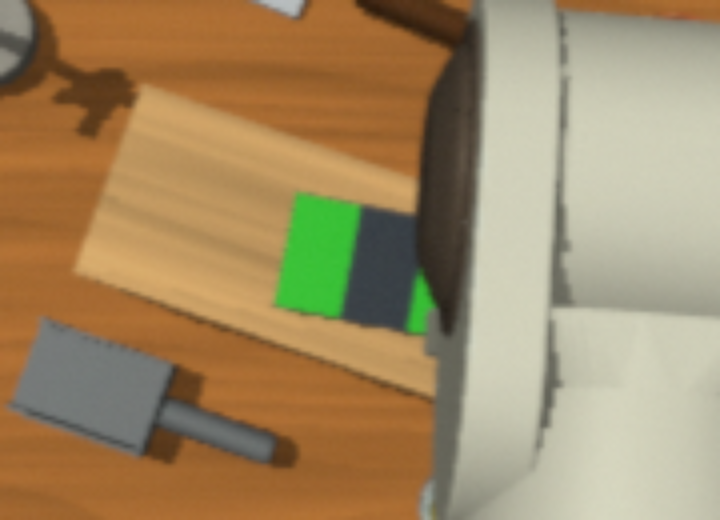

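In the top view the plate hasn't moved and the hand hides its trailing end. The fingertips should already have met it, so I'm zooming in to see how high they really are.

```bash
python3 -c "
from h import *
f=viewer.read_camera('scene')['frame'];cv2.imwrite('pics/s3.png',cv2.resize(f[170:220,200:270],None,fx=10,fy=10,interpolation=cv2.INTER_CUBIC))"
```

```text
(no output)
```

View pics/s3.png

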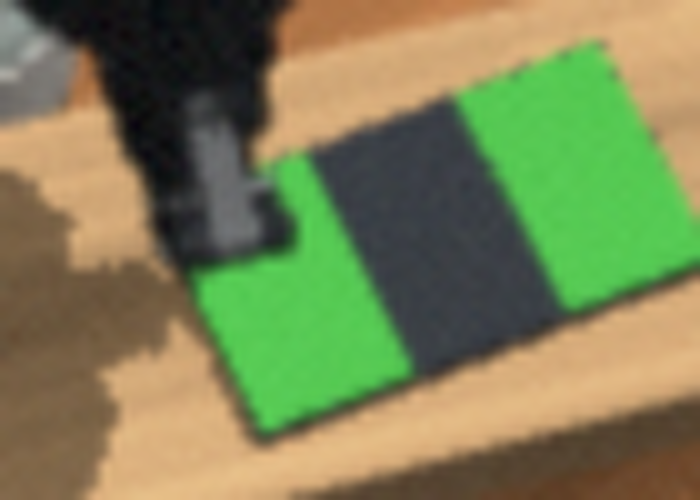

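```bash
cat >> h.py <<'E'
def proj(c,q):
    d=np.load(c+'.npz');v=d['K']@(np.linalg.inv(d['T'])@np.r_[q,1])[:3];return v[:2]/v[2]
E
python3 -c "
from h import *
s=monitor.state();p=np.array(s['ee_pos'])
for z in [0,10,20]:
  for a in [-11,11]:
    for b in [0,14.5]:
      print(z,a,b,((proj('scene',p+np.r_[Y*a+X*b,z])-[200,170])*10).round())
print('plate trailing corners',[((proj('scene',np.r_[np.array([605,15.3])-60*np.array([.176,.984])+k*35*np.array([.984,-.176]),66])-[200,170])*10).round() for k in (-1,1)])
"
```

```text
0 -11 0 [162. 303.]
0 -11 14.5 [176. 354.]
0 11 0 [250. 282.]
0 11 14.5 [264. 332.]
10 -11 0 [159. 283.]
10 -11 14.5 [173. 333.]
10 11 0 [247. 261.]
10 11 14.5 [262. 311.]
20 -11 0 [156. 261.]
20 -11 14.5 [170. 312.]
20 11 0 [245. 239.]
20 11 14.5 [260. 290.]
plate trailing corners [array([147., 207.]), array([256., 437.])]
```

The plate's corners project where expected, so the camera is good. The fingertips, though, appear well above the reported TCP, by roughly 20 mm, and hang over the plate. I'll back off and feel for the bare ledge behind it.

carry_out(
  moves=[
    [-10,0,-2,0,0,0],
    [-20,0,-2,0,0,0],
    [-30,0,-2,0,0,0],
    [-42,0,-2,0,0,0],
    [-42,0,-2,0,0,0],
  ],
)

```text
clock: 5.85
ee_pos: [572.6, -80.1, 64.5]
tool_rot: [[0.319, 0.948, -0.0], [0.948, -0.319, -0.001], [-0.001, 0.0, -1.0]]
wrist_force: [0.1, -0.6, -0.1]
grip_width: 0.001
grip_force: 0.0
```

carry_out(
  moves=[
    [0,0,0,0,0,0],
    [0,0,1,0,0,0],
    [0,0,2,0,0,0],
    [0,0,3,0,0,0],
    [0,0,3,0,0,0],
  ],
)

```text
clock: 6.27
ee_pos: [573.3, -77.2, 61.0]
tool_rot: [[0.316, 0.949, -0.0], [0.949, -0.316, 0.0], [-0.0, -0.0, -1.0]]
wrist_force: [-0.6, 0.5, 0.2]
grip_width: -0.001
grip_force: 0.0
```

carry_out(
  moves=[
    [0,0,1,0,0,0],
    [0,0,2,0,0,0],
    [0,0,2,0,0,0],
  ],
)

```text
clock: 6.52
ee_pos: [573.3, -77.4, 59.1]
tool_rot: [[0.317, 0.949, -0.0], [0.949, -0.317, 0.0], [-0.0, -0.0, -1.0]]
wrist_force: [0.2, -0.2, -0.0]
grip_width: -0.001
grip_force: 0.0
```

```bash
python3 -c "
from h import *
go(2,-105,62.8)
for c,n in [('scene',(248,193))]:
  g=greens(c,n);print(led(g[0]),led(g[4]),*g[1:])
f=viewer.read_camera('scene')['frame'];cv2.imwrite('pics/s4.png',cv2.resize(f[170:220,185:255],None,fx=10,fy=10,interpolation=cv2.INTER_CUBIC))"
```

```text
clock 6.52 led [   1.4 -110.6] z 59.1 F [ 0.2 -0.2 -0. ] grip -0.0
shift [ 5.6  0.6 -3.7] turn [-0.  0.  0.]
[  1.5 -12. ] [  0.6 -12.2] 79.9 -0.178 [381 355] [603.7  16.2] [117.4  67.7]
```

View pics/s4.png

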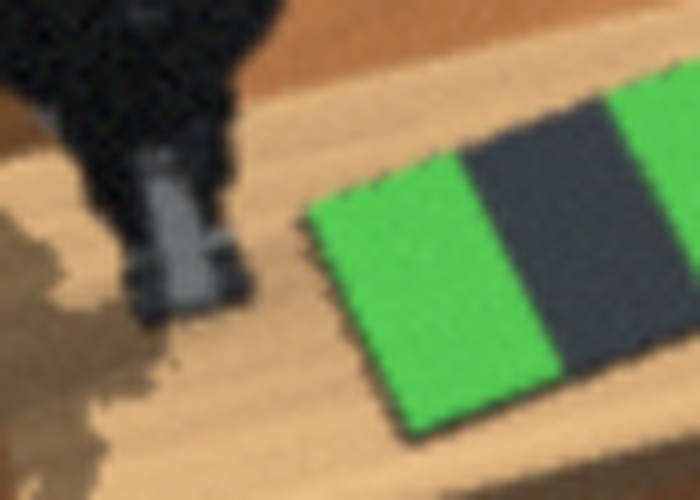

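The plate is undisturbed. The TCP reads 59.1 mm, which is below the ledge top, and there is still no contact, so the real tip sits higher than reported. I keep going down gently.

carry_out(
  moves=[
    [0,0,1.5,0,0,0],
    [0,0,3,0,0,0],
    [0,0,4,0,0,0],
    [0,0,4,0,0,0],
  ],
)

```text
clock: 6.95
ee_pos: [573.2, -77.5, 55.0]
tool_rot: [[0.317, 0.948, -0.0], [0.948, -0.317, 0.0], [-0.0, -0.0, -1.0]]
wrist_force: [-0.1, -0.2, -0.4]
grip_width: 0.002
grip_force: 0.0
```

carry_out(
  moves=[
    [0,0,1,0,0,0],
    [0,0,2,0,0,0],
    [0,0,2,0,0,0],
  ],
)

```text
clock: 7.2
ee_pos: [573.3, -77.5, 53.2]
tool_rot: [[0.317, 0.948, -0.0], [0.948, -0.317, 0.0], [-0.0, -0.0, -1.0]]
wrist_force: [1.2, -0.8, 0.1]
grip_width: 0.001
grip_force: 0.0
```

carry_out(
  moves=[
    [0,0,1,0,0,0],
    [0,0,2,0,0,0],
    [0,0,2,0,0,0],
  ],
)

```text
clock: 7.45
ee_pos: [573.3, -77.5, 51.1]
tool_rot: [[0.317, 0.948, -0.0], [0.948, -0.317, 0.0], [-0.0, -0.0, -1.0]]
wrist_force: [-0.3, 0.3, 0.0]
grip_width: -0.0
grip_force: 0.0
```

carry_out(
  moves=[
    [0,0,1,0,0,0],
    [0,0,2,0,0,0],
    [0,0,2,0,0,0],
  ],
)

```text
clock: 7.7
ee_pos: [573.3, -77.5, 49.1]
tool_rot: [[0.317, 0.948, -0.0], [0.948, -0.317, 0.0], [-0.0, -0.0, -1.0]]
wrist_force: [-1.3, -0.2, -0.3]
grip_width: 0.002
grip_force: 0.0
```

carry_out(
  moves=[
    [0,0,1,0,0,0],
    [0,0,2,0,0,0],
    [0,0,2,0,0,0],
  ],
)

```text
clock: 7.95
ee_pos: [573.3, -77.5, 47.1]
tool_rot: [[0.317, 0.948, -0.0], [0.948, -0.317, -0.0], [-0.0, -0.0, -1.0]]
wrist_force: [-0.4, 0.3, 0.1]
grip_width: -0.002
grip_force: 0.0
```

carry_out(
  moves=[
    [0,0,1,0,0,0],
    [0,0,2,0,0,0],
    [0,0,2,0,0,0],
  ],
)

```text
clock: 8.2
ee_pos: [573.3, -77.5, 45.1]
tool_rot: [[0.317, 0.949, -0.0], [0.949, -0.317, 0.0], [-0.0, -0.0, -1.0]]
wrist_force: [-0.5, -0.1, 0.2]
grip_width: -0.0
grip_force: 0.0
```

```bash
python3 -c "
from h import *
s=monitor.state();p=np.array(s['ee_pos']);print(p.round(1),np.round(s['joint_positions'],3),np.round(s['effort'],1))
print('pix x10', [((proj('scene',np.r_[p[:2],z])-[185,170])*10).round() for z in (45,60,70,80)])
f=viewer.read_camera('scene')['frame'];cv2.imwrite('pics/s5.png',cv2.resize(f[170:220,185:255],None,fx=10,fy=10,interpolation=cv2.INTER_CUBIC))"
```

```text
[573.3 -77.5  45.1] [-0.134  0.153 -0.06   1.358 -0.     1.759] [  0.  -56.5  46.8  -0.1   0.    0. ]
pix x10 [array([194., 369.]), array([188., 339.]), array([184., 318.]), array([179., 297.])]
```

View pics/s5.png

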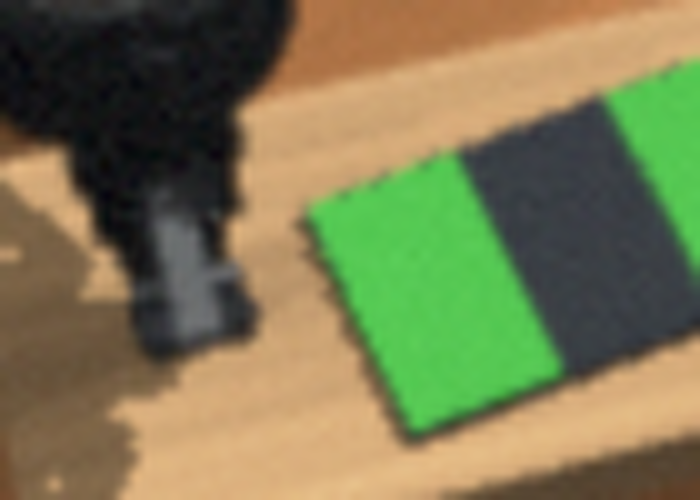

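The plate is untouched. The tip's lower edge, at about (200,347), is close to the ledge with its shadow almost joined. I keep probing.

carry_out(
  moves=[
    [0,0,1,0,0,0],
    [0,0,1.5,0,0,0],
    [0,0,1.5,0,0,0],
  ],
)

```text
clock: 8.5
ee_pos: [573.3, -77.5, 43.7]
tool_rot: [[0.317, 0.948, -0.0], [0.948, -0.317, 0.0], [-0.0, -0.0, -1.0]]
wrist_force: [0.1, -0.8, -0.4]
grip_width: -0.001
grip_force: 0.0
```

carry_out(
  moves=[
    [0,0,1,0,0,0],
    [0,0,1.5,0,0,0],
    [0,0,1.5,0,0,0],
  ],
)

```text
clock: 8.75
ee_pos: [573.3, -77.6, 42.2]
tool_rot: [[0.317, 0.948, -0.0], [0.948, -0.317, -0.0], [-0.0, -0.0, -1.0]]
wrist_force: [0.1, 0.8, 0.3]
grip_width: 0.003
grip_force: 0.0
```

carry_out(
  moves=[
    [0,0,1,0,0,0],
    [0,0,1.5,0,0,0],
    [0,0,1.5,0,0,0],
  ],
)

```text
clock: 9.0
ee_pos: [573.3, -77.5, 40.7]
tool_rot: [[0.317, 0.948, -0.0], [0.948, -0.317, -0.0], [-0.0, -0.0, -1.0]]
wrist_force: [-0.5, 0.1, 0.3]
grip_width: 0.0
grip_force: 0.0
```

carry_out(
  moves=[
    [0,0,1,0,0,0],
    [0,0,1.5,0,0,0],
    [0,0,1.5,0,0,0],
  ],
)

```text
clock: 9.25
ee_pos: [573.3, -77.5, 39.2]
tool_rot: [[0.317, 0.949, -0.0], [0.949, -0.317, 0.0], [-0.0, -0.0, -1.0]]
wrist_force: [0.5, -0.1, -0.0]
grip_width: -0.0
grip_force: 0.0
```

carry_out(
  moves=[
    [0,0,1,0,0,0],
    [0,0,1.5,0,0,0],
    [0,0,1.5,0,0,0],
  ],
)

```text
clock: 9.5
ee_pos: [573.3, -77.5, 37.7]
tool_rot: [[0.317, 0.948, -0.0], [0.948, -0.317, 0.0], [-0.0, -0.0, -1.0]]
wrist_force: [-0.1, 0.3, -1.1]
grip_width: -0.003
grip_force: 0.0
```

carry_out(
  moves=[
    [0,0,1,0,0,0],
    [0,0,1.5,0,0,0],
    [0,0,1.5,0,0,0],
  ],
)

```text
clock: 9.75
ee_pos: [573.3, -77.5, 36.2]
tool_rot: [[0.317, 0.948, -0.0], [0.948, -0.317, 0.0], [-0.0, -0.0, -1.0]]
wrist_force: [-0.1, -0.4, 1.3]
grip_width: -0.003
grip_force: 0.0
```

carry_out(
  moves=[
    [0,0,1,0,0,0],
    [0,0,1.5,0,0,0],
    [0,0,1.5,0,0,0],
  ],
)

```text
clock: 10.0
ee_pos: [573.3, -77.5, 34.7]
tool_rot: [[0.317, 0.948, -0.0], [0.948, -0.317, 0.0], [-0.0, -0.0, -1.0]]
wrist_force: [0.2, -0.2, -0.2]
grip_width: 0.003
grip_force: 0.0
```

carry_out(
  moves=[
    [0,0,1,0,0,0],
    [0,0,1.5,0,0,0],
    [0,0,1.5,0,0,0],
  ],
)

```text
clock: 10.25
ee_pos: [573.5, -77.6, 33.9]
tool_rot: [[0.317, 0.948, 0.0], [0.948, -0.317, -0.0], [0.0, 0.0, -1.0]]
wrist_force: [-2.0, -0.2, 4.0]
grip_width: -0.003
grip_force: 2.2
```

```bash
python3 -c "
from h import *
s=monitor.state();p=np.array(s['ee_pos']);print(s['clock'],p.round(1),np.round(s['wrist_force'],1),np.round(s['effort'],1))
f=viewer.read_camera('scene')['frame'];cv2.imwrite('pics/s6raw.png',f)
a=cv2.imread('pics/s5.png');b=cv2.resize(f[170:220,185:255],None,fx=10,fy=10,interpolation=cv2.INTER_CUBIC)
r=cv2.matchTemplate(b,a[220:350,140:250],cv2.TM_CCOEFF_NORMED);print(cv2.minMaxLoc(r)[1:],'from (140,220)')
cv2.imwrite('pics/s6.png',b)
print([((proj('scene',np.r_[p[:2]+X*b,z])-[185,170])*10).round() for z in (60,) for b in(0,7,14.5)])"
```

```text
10.25 [573.5 -77.6  33.9] [-2.  -0.2  4. ] [  0.  -54.1  45.1  -0.6   0.   -0. ]
(0.9757439494132996, (62, 158), (146, 246)) from (140,220)
[array([188., 340.]), array([194., 364.]), array([201., 390.])]
```

View pics/s6.png

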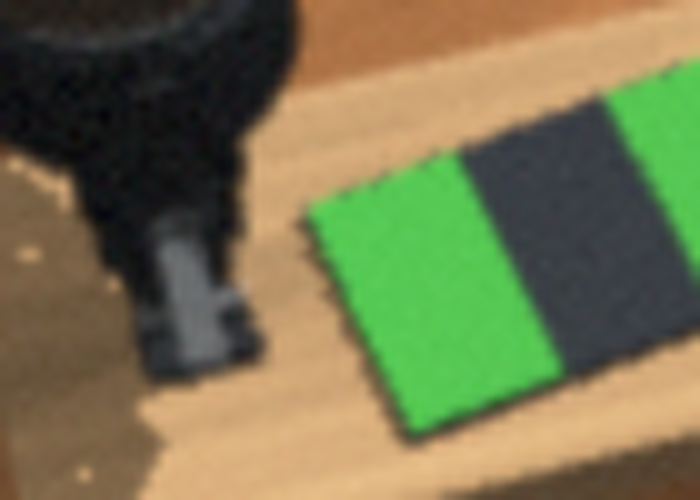

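The crop shows the tips resting on the ledge behind the untouched plate, at about (205,372). Contact came at a TCP reading of 34.2 mm, so the real tip is about 26 mm above the reported TCP. I raise 3.5 mm, which puts the tip about 2.5 mm above the ledge, and push.

carry_out(
  moves=[
    [0,0,-2,0,0,0],
    [0,0,-3.5,0,0,0],
    [0,0,-3.5,0,0,0],
    [5,0.4,-3.5,0,0,0],
    [10,0.6,-3.5,0,0,0],
  ],
)

```text
clock: 10.72
ee_pos: [577.2, -68.1, 36.7]
tool_rot: [[0.317, 0.948, -0.0], [0.948, -0.317, 0.0], [0.0, -0.0, -1.0]]
wrist_force: [-0.7, 0.3, 0.6]
grip_width: 0.002
grip_force: 0.0
```

carry_out(
  moves=[
    [5,0,0,0,0,0],
    [10,0,0,0,0,0],
    [15,0,0,0,0,0],
    [20,0,0,0,0,0],
    [25,0,0,0,0,0],
  ],
)

```text
clock: 11.13
ee_pos: [585.2, -44.0, 36.8]
tool_rot: [[0.317, 0.949, -0.0], [0.949, -0.317, -0.0], [-0.0, -0.0, -1.0]]
wrist_force: [-0.4, -0.5, -0.2]
grip_width: -0.006
grip_force: 0.4
```

carry_out(
  moves=[
    [4,0,0,0,0,0],
    [8,0,0,0,0,0],
    [12,0,0,0,0,0],
    [16,0,0,0,0,0],
    [20,0,0,0,0,0],
  ],
)

```text
clock: 11.55
ee_pos: [591.5, -25.3, 36.9]
tool_rot: [[0.317, 0.948, -0.0], [0.948, -0.317, -0.0], [-0.0, -0.0, -1.0]]
wrist_force: [-1.2, -0.6, 0.0]
grip_width: 0.001
grip_force: 0.4
```

```bash
cat > m.py <<'E'
from h import *
import sys
go(2,float(sys.argv[1]),37)
for c,off in [('scene',0),('top',0)]:
    # leading green patch + dark: report both fits
    n=proj(c,np.r_[C+Y*float(sys.argv[2]),66])
    g=greens(c,n);print(c,led(g[0]),led(g[4]),g[1],'rel',round(g[2]+.322,3),g[3],g[5])
E
python3 m.py 0 5
```

```text
clock 11.55 led [  2.2 -55.4] z 36.9 F [-1.2 -0.6  0. ] grip 0.0
shift [55.4 -0.2 -0.1] turn [-0.  0. -0.]
scene [ 5.  17.4] [ 3.  15.9] 77.3 rel 0.15 [354 315] [117.6  67. ]
top [-7.3 20.5] [ 4.2 26.6] 71.7 rel -0.228 [464  53] [96.5 67.9]
```

The plate now moves with the fingertips, with its centre about 72 mm ahead of the TCP. I'll add the rectangle's angle to the measurement and continue.

```bash
cat > m.py <<'E'
from h import *
import sys
go(2,float(sys.argv[1]),37)
for c in ['scene','top']:
    f=viewer.read_camera(c)['frame'].astype(int)
    m=((f[...,1]>150)&(f[...,0]<110)&(f[...,2]<110))
    pts=np.argwhere(m)[:,::-1];w=ray(c,pts,66);l=np.array([(w-C)@X,(w-C)@Y]).T
    l=l[(abs(l[:,0])<60)&(l[:,1]>-150)&(l[:,1]<240)]
    (a,b),(w1,h1),t=cv2.minAreaRect(l.astype(np.float32))
    t=(t+45)%90-45
    print(c,'centre',round(a,1),round(b,1),'size',round(w1),round(h1),'rel rad',round(np.radians(t),3),'y range',l[:,1].min().round(1),l[:,1].max().round(1))
E
python3 m.py 0
```

```text
clock 11.65 led [  2.2 -55.1] z 36.9 F [ 0.1 -0.3  0.2] grip 0.0
shift [55.1 -0.1 -0.1] turn [ 0. -0.  0.]
scene centre 2.9 16.7 size 67 118 rel rad 0.109 y range -39.8 77.5
top centre 4.1 26.6 size 68 97 rel rad 0.113 y range -24.9 77.7
```

carry_out(
  moves=[
    [5,0,0,0,0,0],
    [10,0,0,0,0,0],
    [15,0,0,0,0,0],
    [20,0,0,0,0,0],
    [25,0,0,0,0,0],
  ],
)

```text
clock: 12.17
ee_pos: [599.5, -1.3, 36.9]
tool_rot: [[0.317, 0.949, 0.0], [0.949, -0.317, -0.0], [0.0, 0.0, -1.0]]
wrist_force: [0.2, -0.6, -0.8]
grip_width: -0.001
grip_force: 0.5
```

```bash
python3 m.py 60
```

```text
clock 12.17 led [  2.2 -30.1] z 36.9 F [ 0.2 -0.6 -0.8] grip -0.0
shift [90.1 -0.2 -0.1] turn [ 0. -0.  0.]
scene centre 5.1 40.7 size 67 117 rel rad 0.069 y range -16.8 100.8
top centre 4.8 80.7 size 68 38 rel rad 0.065 y range 60.2 101.0
```

carry_out(
  moves=[
    [6,0,0,0,0,0],
    [12,0,0,0,0,0],
    [18,0,0,0,0,0],
    [24,0,0,0,0,0],
    [30,0,0,0,0,0],
  ],
)

```text
clock: 12.68
ee_pos: [609.0, 27.3, 36.9]
tool_rot: [[0.317, 0.949, 0.0], [0.949, -0.317, 0.0], [0.0, 0.0, -1.0]]
wrist_force: [-0.2, -1.2, 0.9]
grip_width: 0.004
grip_force: 0.4
```

carry_out(
  moves=[
    [6,0,0,0,0,0],
    [12,0,0,0,0,0],
    [18,0,0,0,0,0],
    [24,0,0,0,0,0],
    [30,0,0,0,0,0],
  ],
)

```text
clock: 13.1
ee_pos: [618.5, 55.7, 36.8]
tool_rot: [[0.317, 0.948, -0.0], [0.948, -0.317, 0.0], [-0.0, -0.0, -1.0]]
wrist_force: [1.0, -0.7, -0.1]
grip_width: 0.002
grip_force: 0.4
```

```bash
python3 m.py 68
```

```text
clock 13.1 led [ 2.1 29.9] z 36.8 F [ 1.  -0.7 -0.1] grip 0.0
shift [38.1 -0.1 -0.2] turn [-0.  0.  0.]
scene centre 11.3 100.5 size 118 69 rel rad -0.047 y range 40.4 159.7
top centre -14.6 155.4 size 15 9 rel rad -0.766 y range 146.7 160.2
```

The plate has turned slightly past square (-0.047 rad) and its centre is at x = 11. I back off a little, shift the tips 12 mm in +x to push behind its centre, and continue.

carry_out(
  moves=[
    [-6,0,0,0,0,0],
    [-8,4,0,0,0,0],
    [-8,9,0,0,0,0],
    [-8,12,0,0,0,0],
    [-4,12,0,0,0,0],
  ],
)

```text
clock: 13.62
ee_pos: [629.0, 46.5, 36.9]
tool_rot: [[0.318, 0.948, 0.0], [0.948, -0.318, -0.0], [-0.0, 0.0, -1.0]]
wrist_force: [-0.6, -0.4, -0.9]
grip_width: 0.003
grip_force: 0.0
```

carry_out(
  moves=[
    [5,0,0,0,0,0],
    [10,0,0,0,0,0],
    [15,0,0,0,0,0],
    [20,0,0,0,0,0],
    [24,0,0,0,0,0],
  ],
)

```text
clock: 14.03
ee_pos: [636.1, 71.0, 36.8]
tool_rot: [[0.316, 0.949, -0.0], [0.949, -0.316, -0.0], [-0.0, -0.0, -1.0]]
wrist_force: [-1.0, -1.3, -0.4]
grip_width: -0.001
grip_force: 0.3
```

```bash
python3 m.py 69.5
```

```text
clock 14.03 led [14. 50.] z 36.8 F [-1.  -1.3 -0.4] grip -0.0
shift [ 19.5 -12.   -0.2] turn [-0.  0.  0.]
scene centre 10.1 121.0 size 118 68 rel rad -0.022 y range 61.4 180.3
top centre -18.7 178.3 size 2 0 rel rad 0.352 y range 177.9 178.7
```

carry_out(
  moves=[
    [5,0,0,0,0,0],
    [10,0,0,0,0,0],
    [14,0,0,0,0,0],
    [17,0,0,0,0,0],
    [19,0,0,0,0,0],
  ],
)

```text
clock: 14.55
ee_pos: [642.2, 88.7, 36.9]
tool_rot: [[0.317, 0.949, -0.0], [0.949, -0.317, 0.0], [0.0, -0.0, -1.0]]
wrist_force: [-0.5, -0.8, -0.7]
grip_width: 0.0
grip_force: 0.4
```

carry_out(
  moves=[
    [-5,0,0,0,0,0],
    [-12,0,0,0,0,0],
    [-15,0,-20,0,0,0],
    [-15,0,-50,0,0,0],
    [-15,0,-80,0,0,0],
  ],
)

```text
clock: 14.97
ee_pos: [636.3, 72.9, 117.1]
tool_rot: [[0.318, 0.948, -0.002], [0.948, -0.318, -0.0], [-0.001, -0.002, -1.0]]
wrist_force: [1.0, -0.4, 1.3]
grip_width: -0.0
grip_force: 0.0
```

carry_out(
  moves=[
    [-25,-20,-20,0,0,0],
    [-50,-40,-40,0,0,0],
    [-80,-60,-50,0,0,0],
    [-110,-80,-50,0,0,0],
    [-140,-100,-50,0,0,0],
  ],
)

```text
clock: 15.38
ee_pos: [496.8, -28.4, 167.7]
tool_rot: [[0.317, 0.948, 0.002], [0.948, -0.317, -0.0], [0.0, 0.002, -1.0]]
wrist_force: [-0.4, -1.2, 0.5]
grip_width: 0.001
grip_force: 0.0
```

```bash
python3 m.py 69.5; python3 -c "
from h import *
for c in ['top','scene']:
    for d in models.trace(c,'ledge')[:1]: print(c,led(rect(c,d['region'],60)[0]),rect(c,d['region'],60))
    for t in ['clip_stake','glazed_pot','clay_pot','seed_jar','soil_scoop','trowel']:
        print(c,t,[ray(c,d['xy'],0).round().tolist() for d in models.place_of(c,t)[:1]])
f=viewer.read_camera('scene')['frame'];cv2.imwrite('pics/s7.png',cv2.resize(f[120:280,140:400],None,fx=3,fy=3))"
```

```text
clock 15.38 led [-86.6 -88.4] z 167.7 F [-0.4 -1.2  0.5] grip 0.0
shift [157.8  88.4 131. ] turn [ 0.1 -0.  -0. ]
scene centre 8.5 139.8 size 67 118 rel rad 0.0 y range 80.9 198.7
top centre 11.0 138.4 size 119 68 rel rad -0.001 y range 79.2 197.7
top [ 0.6 -0.6] (array([607.4,  27.2]), [124.0, 320.8], -0.323)
top clip_stake [[[753.0, 269.0]]]
top glazed_pot [[[552.0, -236.0]]]
top clay_pot [[[717.0, -159.0]]]
top seed_jar []
top soil_scoop [[[518.0, 165.0]]]
top trowel [[[802.0, 49.0]]]
scene [7.7 1. ] (array([614.6,  26.5]), [142.7, 321.3], -0.318)
scene clip_stake [[[602.0, 37.0]]]
scene glazed_pot [[[540.0, -232.0]]]
scene clay_pot [[[716.0, -157.0]]]
scene seed_jar [[[456.0, -42.0]]]
scene soil_scoop [[[530.0, 160.0]]]
scene trowel [[[799.0, 57.0]]]
```

View pics/s7.png

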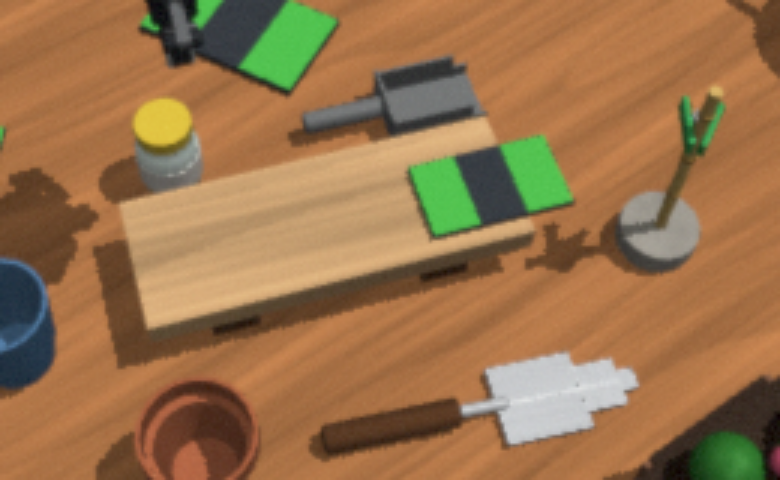

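The plate, at about (490,185) in the crop, lies square with its leading green third past the ledge end. The stake, pots, jar and tools stand where they were, and the hand is clear.

```bash
python3 -c "
from cell import job
print(job.finish_job())"
```

```text
the job is handed in; nothing more can be done
None
```

I pushed the plate to the stake end with the closed fingertips and handed the job in. By camera it lies square, its centre at about 139 mm along the ledge (40 mm overhang) and 10 mm off the centre line; nothing else was moved and the hand is clear.

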